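# Seal the sloping sample box for the courier

## Task

Seal the grey sample box for the courier: turn the T-handle on its sloping lid clockwise as far as it goes, so that the lid is drawn tight on its gasket and the eye on the lid lines up with the two lugs of the hasp. Then push the loose steel security pin from either side right through lug, eye and lug until its hexagonal shoulder is up against the lug, and let go of it there. Leave the marker, the lying tube and the timer beside the box where they are.

Things in the scene. Friction and masses are not known exactly. Their poses are not given: they have to be found in the camera images.
- box: Grey sloping-lid sample box, fixed, 240 mm deep (x) by 260 mm wide (y). Origin on the bench under its centre; x to its high back (268 mm at the rim), -x to its low front (100 mm, with the hasp), y to its left as the robot faces it, z up. The lid slopes 35 degrees, facing front and up; it overhangs 7 mm at each side and reaches to x = -0.135 at z = 0.105 in front.
- hasp (a point): Centre between the two fixed hasp lugs on the box's front wall (box frame x -0.163, y 0, z 0.085; 43 mm in front of that wall). The lugs are upright steel plates 6 mm thick and 28 mm high, square to the box's y; their outer faces are 17 mm to either side of this point. Each has a 13 mm round hole; the holes' common axis runs through this point along the box's y. Axes as the box.
- lid_eye (a point): Centre of the 13 mm hole, along the box's y, in the 8 mm steel ear on the lid's front edge, midway between the lugs (7 mm of space either side). While the latch is open the lid stands proud on its gasket and this hole is 6 to 7 mm out of line with the lugs (up and forward): the pin cannot pass. With the latch fully turned it coincides with point hasp.
- t_bar (a point): Middle of the T-handle's bar: black plastic, 76 mm long, 14 mm thick, 16 mm high (along the turning axis), on a 13 mm round stem; 41 mm above the lid, 34 mm above the latch's round base plate (52 mm across). The point's z is the turning axis, outward, square to the lid (leaning 34 to 35 degrees from vertical to the front); its y runs along the bar.
- t_handle (a joint): Angle of the T-handle, rad: 0 = open, bar level across the slope (along the box's y); grows clockwise seen from outside; stops at 1.571 = fully closed, bar pointing straight up the slope. It stays where it is left; turning takes about 0.14 to 0.2 N m. Over the full turn the lid carries the handle about 5 mm inward along its axis.
- pin: Loose steel security pin, 105 mm long, 60 to 110 g, lying on the bench at one side of the box, its axis 10 mm up. Origin on the axis at the shoulder's front face; x to the tip. Ahead: 10 mm shaft 50 mm long, the last 9 mm tapering to 4 mm. Behind: hexagonal shoulder 20 mm across flats, 5 mm thick; knurled grip 16 mm in diameter, x -0.005 to -0.051; hexagonal end cap 20 x 4 mm.
- pin_mid (a point): Point on the pin's axis 17 mm in front of its shoulder (towards the tip). When the pin is fully home from either side, it lies at point hasp. Axes as the pin.
- pin_grip (a point): Middle of the pin's knurled grip (28 mm behind the shoulder's face, on the axis), close to its centre of mass. Axes as the pin.
- marker: Green and white marker, 17 x 135 x 16 mm, lying loose on the bench on the other side of the box; origin under its centre, y along it. Not to be disturbed.
- lying_tube: Capped sample tube, 88 x 18 x 18 mm, lying loose in front of the box, to the right; origin under its middle, x along it. Not to be disturbed.
- timer: Small bench timer, 68 x 62 x 24 mm, lying loose in front of the box, to the left; origin under its centre. Not to be disturbed.

How it is judged:
By the outcome, as a careful person would: the job done as asked, in the order asked, and still so for the second after the job is handed in, with the robot touching nothing.
It also fails if it takes over 61 s, if anything falls off the work surface, if the arm or the gripper's body presses on something with over 40 N, if the wrist force passes 120 N, or if a joint passes its speed limit or range.

## Robot

A 6-joint arm with a two-finger parallel gripper is mounted at the origin on a cart in front of the work surface, level with it; the furniture and walls round the work are solid. World frame = base frame: x ahead of the robot, y to its left, z up, the work surface at z = 0. Lengths are in m, angles in rad, forces in N, time in s.
With the tool pointing down it reaches from about 0.35 to 0.925 m from the base axis. Payload 6.4 kg.
Tool frame: the origin (TCP) lies at the very end of the fingers, on their centre line; the grasp point (between the pads) lies 19 mm behind it; z points along the fingers, y is the line along which they close (so a half turn about z gives the same grasp; the last joint's range is limited). The gripper opens to 85 mm and grips with 20 to 120 N. Pads are 22 mm wide; open, the fingers measure 114 mm over their backs; the gripper's body (76 mm by 85 mm) begins 54 mm behind the grasp point. The pads swing forward as they close: fully open they stand 13 mm farther back than shut.
Start: joints at [-1.404, 0.245, 1.558, -0, 1.339, -0.174], TCP at [0.217, -0.613, 0.231] pointing down, gripper open.
Joint ranges: [-3.13, 3.13], [-1.02, 2.26], [0.13, 2.54], [-0.95, 4.09], [0.21, 2.88], [-2.74, 2.74]. Speed limits (rad/s): [2.57, 2.57, 3.14, 3.14, 3.14, 3.14].

## Interface

Orientations are given as a unit quaternion [x, y, z, w].
In Python, from rig import robot, vision gives the robot as it stands.
- The arm moves only by the tool apply_moves, never from a script. Its argument "rows" is a list of rows, each a list of 5 numbers: the shift along the tool's x, y, z in m, then the turn about the tool's z in degrees, then the closure, from -1 (fully open) to 1 (shut). In form: [[x, y, z, twist, claw], ...]. A call has 1 to 5 rows; each row is the pose to reach, as a shift and turn from the pose commanded when the call began, along the tool's axes at that moment; what a row does not reach only later rows make up. A row lasts 1/12 s, in which the tool goes at most 41.7 mm and 7.16 degrees, less where a joint would pass 70% of its speed; a pose out of reach is approached as far as the arm can. A call with a gripper value outside its range is refused whole. The fingers move at their own pace and stop on an object; "force" is the grip in N (left out, the last holds). Time passes only in rows, so rows that repeat a pose let the fingers close. It gives the time, the measured TCP pose, the force, the opening and the grip force at its end, in the units of the state.
- robot.get_obs(): the state, without advancing time (a new reading comes with each control period).
- vision.capture(name): name is "scene" or "top"; returns the picture (480x640x3 uint8, blue, green, red); there is no depth.
- vision.calibration(name): a dict with "intrinsics" (3x3 intrinsics, pixels), "pose" (4x4, takes a point from camera to world coordinates). Camera axes: x right, y down, z forward; pixel columns grow to the right and rows downward; lengths in m; the calibration is good to about 2 mm. A picture is of the moment at which its call begins. calibration takes no time and is no camera call.
- robot.job_done(): hands the job in; it is judged then, once.
The state is a dict: "clock": time; "joint_pos": joint angles; "joint_vel": joint speeds; "joint_torque": joint torques, N m; "eef_pos": TCP position; "tcp_rot": TCP orientation; "contact_force": force on the tool from outside, world axes, zero at the start; "torque": the same for the moment, N m; "finger_gap": finger opening in m; "finger_force": force on a finger pad.
Only numpy, scipy, OpenCV 4.12 (cv2) and the standard library are available. Lean on these libraries where they do the work, as an engineer would, in place of code of your own. Each camera call takes 0.05 s, during which the arm holds its last target. There are 200 camera calls.

## Working session

There is one attempt and no reset: what is moved stays moved. The work goes in short steps, Python scripts to look and compute and a tool call to move; the robot and the scene stay as the last step left them, time stands still between calls to the robot, and variables do not carry over. Pictures are saved under pics/ and viewed, at most 10 in all, crops included, and the job is handed in when it is done.

Besides the shell and the picture viewer there is one more tool, called after "Emit:" in YAML: its name, and indented under it one key for each argument. apply_moves: Moves the arm, as the interface text tells. Its arguments: {"type":"object","properties":{"rows":{"type":"array","items":{"type":"array","items":{"type":"number"}}},"force":{"type":"number"}},"required":["rows"]}

```bash
mkdir -p pics; ls; python3 - <<'E'
from rig import robot, vision
import cv2
for n in("scene","top"):
    c=vision.calibration(n);print(n,c["intrinsics"],c["pose"].round(4) if hasattr(c["pose"],'round') else c["pose"])
    cv2.imwrite(f"pics/{n}0.png",vision.capture(n))
print(robot.get_obs())
E
```

```text
pics
scene [[442.9886453    0.         328.43228704]
 [  0.         442.9886453  243.18169594]
 [  0.           0.           1.        ]] [[-0.7588  0.5396 -0.3649  0.8563]
 [ 0.6512  0.6176 -0.441   0.4042]
 [-0.0126 -0.5722 -0.82    0.8364]
 [ 0.      0.      0.      1.    ]]
top [[455.3396416    0.         325.48053576]
 [  0.         455.3396416  243.3307326 ]
 [  0.           0.           1.        ]] [[ 0.0284 -0.9853  0.1687  0.3478]
 [-0.9993 -0.0321 -0.0192  0.0289]
 [ 0.0243 -0.168  -0.9855  1.1946]
 [ 0.      0.      0.      1.    ]]
{'clock': 0.1, 'joint_pos': array([-1.40407815e+00,  2.45774193e-01,  1.55891024e+00, -1.73769458e-05,
        1.33872345e+00, -1.74085481e-01]), 'joint_vel': array([-0.00083382, -0.00141049, -0.00396401,  0.0012475 , -0.00234377,
        0.00019041]), 'joint_torque': array([ 1.18297057e-04, -4.30675507e+01, -3.27127576e+01, -1.08221516e-04,
        2.85870701e-03, -2.68657186e-05]), 'eef_pos': array([ 0.21718239, -0.6120956 ,  0.23026162]), 'tcp_rot': array([ 9.85515959e-01,  1.69580277e-01, -5.11034685e-06, -9.07639239e-04]), 'contact_force': array([ 0.12728377, -0.5993157 , -0.07994482]), 'torque': array([ 0.00612189, -0.03947991,  0.01399886]), 'finger_force': 0.0, 'finger_gap': 0.08560140846076698}
```

View pics/scene0.png

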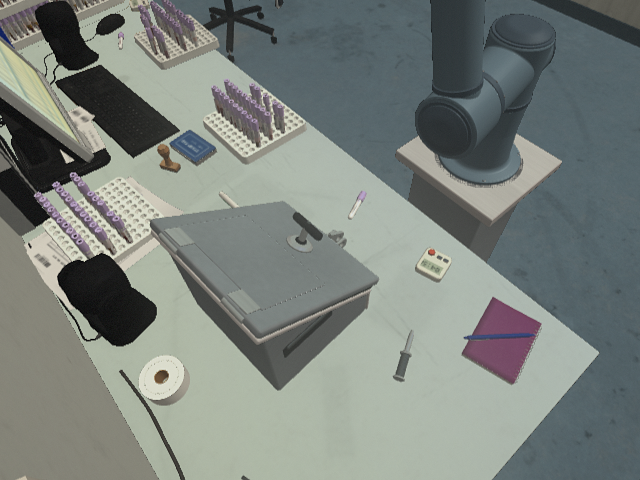

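View pics/top0.png

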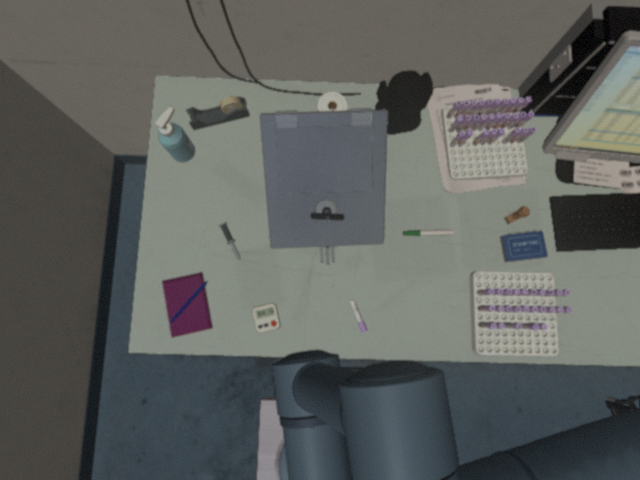

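```bash
python3 - <<'E'
import cv2,numpy as np
t=cv2.imread("pics/top0.png");s=cv2.imread("pics/scene0.png")
a=cv2.resize(t[195:275,215:345],None,fx=6,fy=6,interpolation=cv2.INTER_CUBIC)
b=cv2.resize(s[200:260,280:360],None,fx=5,fy=5,interpolation=cv2.INTER_CUBIC)
c=cv2.resize(s[320:390,385:425],None,fx=300/70,fy=300/70,interpolation=cv2.INTER_CUBIC)
cv2.imwrite("pics/ca.png",cv2.convertScaleAbs(a,alpha=1.6)); 
h=np.zeros((300,600,3),np.uint8);h[:,:400]=b;h[:,420:420+c.shape[1]]=c;cv2.imwrite("pics/cb.png",cv2.convertScaleAbs(h,alpha=1.2))
E
```

```text
(no output)
```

View pics/ca.png

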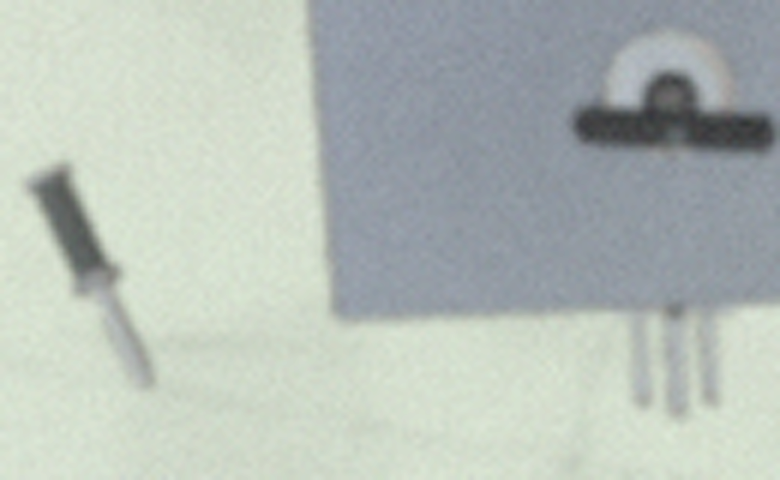

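View pics/cb.png

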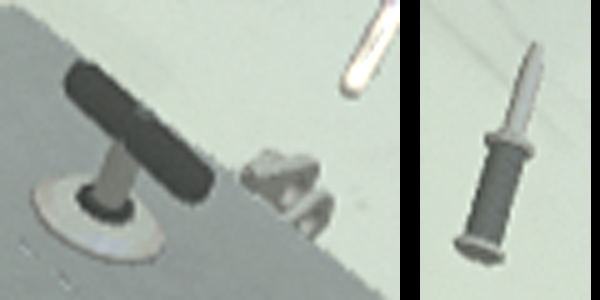

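```bash
cat > h.py <<'E'
import cv2,numpy as np
from rig import robot,vision
C={n:vision.calibration(n) for n in("scene","top")}
def ray(n,p):
    K=np.array(C[n]["intrinsics"]);T=np.array(C[n]["pose"]);d=T[:3,:3]@np.linalg.solve(K,[p[0],p[1],1]);return T[:3,3],d/np.linalg.norm(d)
def plane(n,p,z):
    o,d=ray(n,p);return o+d*(z-o[2])/d[2]
def tri(ps,pt):
    A=np.zeros((3,3));b=np.zeros(3);R=[ray("scene",ps),ray("top",pt)]
    for o,d in R:
        M=np.eye(3)-np.outer(d,d);A+=M;b+=M@o
    x=np.linalg.solve(A,b);return x.round(4),[round(1000*np.linalg.norm(np.cross(x-o,d)),1) for o,d in R]
def proj(n,X):
    T=np.linalg.inv(np.array(C[n]["pose"]));q=np.array(C[n]["intrinsics"])@(T[:3,:3]@X+T[:3,3]);return (q[:2]/q[2]).round(1)
E
cat > m.py <<'E'
from h import *
t=cv2.imread("pics/top0.png");s=cv2.imread("pics/scene0.png")
def sub(im,p,w=4):
    g=cv2.cvtColor(im,cv2.COLOR_BGR2GRAY);return cv2.cornerSubPix(g,np.array([[p]],np.float32),(w,w),(-1,-1),(3,50,.01))[0,0]
for n,ps,pt in [("FL",(378,280),(271,248)),("FR",(287,201),(384,243)),("BL",(245,335),(261,113)),("BR",(152,222),(387,110))]:
    a,b=sub(s,ps),sub(t,pt);print(n,a,b,tri(a,b),tri(ps,pt))
def dark(im,box,th):
    x0,y0,x1,y1=box;g=cv2.GaussianBlur(cv2.cvtColor(im,cv2.COLOR_BGR2GRAY),(3,3),0)[y0:y1,x0:x1];m=(g<th).astype(np.uint8)
    c=max(cv2.findContours(m,0,2)[0],key=cv2.contourArea);(cx,cy),sz,an=cv2.minAreaRect(c);bp=cv2.boxPoints(((cx,cy),sz,an))+[x0,y0]
    e=sorted([bp[i]*.5+bp[(i+1)%4]*.5 for i in range(4)],key=lambda q:np.linalg.norm(q-[cx+x0,cy+y0]))[2:]
    return np.array([cx+x0,cy+y0]),sz,sorted(e,key=lambda q:q[1])
for nm,bs,bt in [("bar",(290,205,330,245),(305,205,350,225)),("grip",(390,345,415,380),(215,220,240,250))]:
    for th in (70,85):
        A,B=dark(s,bs,th),dark(t,bt,th);print(nm,th,A,B)
        print(" ctr",tri(A[0],B[0]))
P=lambda X,Y:(215+X/6,195+Y/6)
Q=lambda X,Y:(385+(X-420)/4.286,320+Y/4.286)
print("bar L",tri((280+195/5,200+190/5),P(577,124)),"R",tri((280+85/5,200+75/5),P(772,133)))
for k,z,a,b in [("cap",.01,(479,250),(45,175)),("sho",.01,(510,146),(97,280)),("tip",.01,(535,45),(147,387))]:
    print(k,tri(Q(*a),P(*b)),plane("top",P(*b),z).round(4),plane("scene",Q(*a),z).round(4))
for k,a in [("lugL",(643,405)),("ear",(678,415)),("lugR",(711,405))]: print(k,plane("top",P(*a),.085).round(4))
E
python3 m.py
```

```text
FL [379.0566  278.28958] [269.75174 247.54239] (array([0.5175, 0.1408, 0.1179]), [np.float64(0.1), np.float64(0.1)]) (array([0.5177, 0.1389, 0.1093]), [np.float64(0.3), np.float64(0.3)])
FR [287. 201.] [382.96457 243.04498] (array([ 0.5342, -0.127 ,  0.1176]), [np.float64(4.5), np.float64(4.5)]) (array([ 0.534 , -0.1291,  0.116 ]), [np.float64(5.5), np.float64(5.5)])
BL [245. 335.] [260.09677 112.81905] (array([0.7864, 0.1532, 0.2843]), [np.float64(7.5), np.float64(7.5)]) (array([0.7865, 0.1519, 0.2824]), [np.float64(7.0), np.float64(7.0)])
BR [149.04808 219.16782] [387.18933 109.81156] (array([ 0.7958, -0.112 ,  0.2885]), [np.float64(0.2), np.float64(0.2)]) (array([ 0.7958, -0.1109,  0.2831]), [np.float64(2.5), np.float64(2.5)])
bar 70 (array([307.24999809, 226.25      ]), (34.64822769165039, 7.071067810058594), [array([295.        , 214.00000191]), array([319.49999619, 238.49999905])]) (array([327. , 213.5]), (11.0, 32.0), [array([343. , 213.5]), array([311. , 213.5])])
 ctr (array([0.5823, 0.0104, 0.2068]), [np.float64(2.9), np.float64(2.9)])
bar 85 (array([307.25, 226.25]), (36.06244659423828, 8.485281944274902), [array([294.5, 213.5]), array([320., 239.])]) (array([326.5, 213.5]), (13.0, 35.0), [array([344. , 213.5]), array([309. , 213.5])])
 ctr (array([0.5824, 0.0112, 0.2075]), [np.float64(2.5), np.float64(2.5)])Traceback (most recent call last):
  File "m.py", line 14, in <module>
    A,B=dark(s,bs,th),dark(t,bt,th);print(nm,th,A,B)
        ~~~~^^^^^^^^^
  File "m.py", line 9, in dark
    c=max(cv2.findContours(m,0,2)[0],key=cv2.contourArea);(cx,cy),sz,an=cv2.minAreaRect(c);bp=cv2.boxPoints(((cx,cy),sz,an))+[x0,y0]
ValueError: max() iterable argument is empty
```

```bash
sed -i 's/for th in (70,85)/for th in ((70,85) if nm=="bar" else (105,120))/' m.py; python3 m.py | tail -12
```

```text
ctr (array([0.5824, 0.0112, 0.2075]), [np.float64(2.5), np.float64(2.5)])
grip 105 (array([402.3963728 , 363.89378357]), (8.754569053649902, 22.80259895324707), [array([405.2979269 , 352.86787701]), array([399.49481893, 374.91969013])]) (array([226.89999962, 233.30000114]), (21.913467407226562, 6.7082037925720215), [array([221.99999976, 223.5       ]), array([231.79999924, 243.10000229])])
 ctr (array([0.5675, 0.2659, 0.0153]), [np.float64(0.7), np.float64(0.7)])
grip 120 (array([401.88235283, 365.97058868]), (10.429031372070312, 28.134132385253906), [array([405.29411793, 352.32353115]), array([398.47058797, 379.61764717])]) (array([228.50000191, 236.5       ]), (29.96331024169922, 8.497057914733887), [array([221.80000234, 223.09999943]), array([235.20000172, 249.89999962])])
 ctr (array([ 0.5633,  0.265 , -0.0063]), [np.float64(0.2), np.float64(0.2)])
bar L (array([0.5793, 0.0434, 0.2018]), [np.float64(0.1), np.float64(0.1)]) R (array([ 0.5769, -0.0273,  0.199 ]), [np.float64(3.1), np.float64(3.1)])
cap (array([0.5919, 0.2799, 0.0127]), [np.float64(1.1), np.float64(1.1)]) [0.5931 0.2796 0.01  ] [0.5904 0.2805 0.01  ]
sho (array([0.5463, 0.2552, 0.0089]), [np.float64(1.5), np.float64(1.5)]) [0.5469 0.2538 0.01  ] [0.5459 0.2566 0.01  ]
tip (array([0.5007, 0.2297, 0.0075]), [np.float64(0.2), np.float64(0.2)]) [0.5004 0.2292 0.01  ] [0.5016 0.2304 0.01  ]
lugL [0.4898 0.0141 0.085 ]
ear [ 4.861e-01 -3.000e-04  8.500e-02]
lugR [ 0.4906 -0.0137  0.085 ]
```

```bash
cat > n.py <<'E'
from h import *
t=cv2.imread("pics/top0.png").astype(float);s=cv2.imread("pics/scene0.png").astype(float)
P=lambda X,Y:(215+X/6,195+Y/6)
# bar: dark-weighted columns in top, stem excluded
g=t.mean(2); pts=[]
for c in list(range(313,323))+list(range(334,342)):
    col=g[208:222,c]; w=np.clip(85-col,0,None); pts.append((c,(w@np.arange(208,222))/w.sum()))
pts=np.array(pts); k=np.polyfit(pts[:,0],pts[:,1],1); print("bar slope px",k[0],"y at 313,342",np.polyval(k,[313,342]))
L,R=[plane("top",(c,np.polyval(k,c)),.2) for c in (311.5,343.5)];print("bar",L.round(4),R.round(4),np.degrees(np.arctan2(-(L-R)[0],(L-R)[1])))
# front edge of lid in top: bluish lid -> greenish bench transition per column
def edge(cols,r0,r1):
    q=[]
    for c in cols:
        col=cv2.GaussianBlur(t[r0:r1,c-1:c+2,2].mean(1)[:,None],(1,5),0)[:,0]; d=np.diff(col); i=int(d[2:-2].argmax())+2
        y=np.array([d[i-1],d[i],d[i+1]]);off=(y[0]-y[2])/(2*(y[0]-2*y[1]+y[2])+1e-9); q.append((c,r0+i+.5+off))
    return np.array(q)
e=edge(list(range(276,316))+list(range(340,380)),238,256);k=np.polyfit(e[:,0],e[:,1],1);r=e[:,1]-np.polyval(k,e[:,0]);e=e[abs(r)<.7];k=np.polyfit(e[:,0],e[:,1],1);print(len(e))
A,B=[plane("top",(c,np.polyval(k,c)),.107) for c in (272,383)];print("front",A.round(4),B.round(4),np.degrees(np.arctan2(-(A-B)[0],(A-B)[1])))
for name,col in [("L",(261,113,271,248)),("R",(387,110,384,243))]:
    print(name,plane("top",col[:2],.285).round(4),plane("top",col[2:],.107).round(4))
E
python3 n.py
```

```text
bar slope px 0.04713535694798371 y at 313,342 [215.38888991 216.75581526]
bar [0.5806 0.0427 0.2   ] [ 0.5796 -0.0291  0.2   ] -0.812326246627373
80
front [0.5178 0.1364 0.107 ] [ 0.5378 -0.1321  0.107 ] 4.247981301186936
L [0.7796 0.1561 0.285 ] [0.5183 0.1388 0.107 ]
R [ 0.7973 -0.1122  0.285 ] [ 0.5394 -0.1345  0.107 ]
```

Emit:
apply_moves:
  rows:
    - [0.14, -0.118, -0.1, 0, 0]
    - [0.14, -0.118, -0.1, 0, 0]
    - [0.14, -0.118, -0.1, 0, 0]
    - [0.14, -0.118, -0.1, 0, 0]
    - [0.14, -0.118, -0.1, 0, 0]
  force: 40

```text
clock: 0.52
eef_pos: [0.31, -0.453, 0.3314]
tcp_rot: [0.986, 0.169, -0.0, -0.001]
contact_force: [1.1, -0.0, 0.6]
finger_gap: 0.0427
finger_force: 0.0
```

Emit:
apply_moves:
  rows:
    - [0.152, -0.129, 0, 0, 0]
    - [0.152, -0.129, 0, 0, 0]
    - [0.152, -0.129, 0, 0, 0]
    - [0.152, -0.129, 0, 0, 0]
    - [0.152, -0.129, 0, 0, 0]

```text
clock: 0.93
eef_pos: [0.4105, -0.2797, 0.3309]
tcp_rot: [0.985, 0.17, 0.0, -0.0]
contact_force: [0.7, -1.6, 0.1]
finger_gap: 0.0427
finger_force: 0.0
```

Emit:
apply_moves:
  rows:
    - [0.152, -0.129, 0, 0, 0]
    - [0.152, -0.129, 0, 0, 0]
    - [0.152, -0.129, 0, 0, 0]
    - [0.152, -0.129, 0, 0, 0]
    - [0.152, -0.129, 0, 0, 0]

```text
clock: 1.35
eef_pos: [0.5106, -0.1073, 0.3308]
tcp_rot: [0.985, 0.17, -0.0, -0.0]
contact_force: [-0.2, -0.5, 0.1]
finger_gap: 0.0426
finger_force: 0.0
```

Emit:
apply_moves:
  rows:
    - [0.105, -0.086, 0, 0, 0]
    - [0.105, -0.086, 0, 0, 0]
    - [0.105, -0.086, 0, 0, 0]
    - [0.105, -0.086, 0, 0, 0]
    - [0.105, -0.086, 0, 0, 0]

```text
clock: 1.77
eef_pos: [0.5807, 0.0087, 0.3302]
tcp_rot: [0.985, 0.172, -0.001, -0.0]
contact_force: [0.3, -1.6, -0.1]
finger_gap: 0.0426
finger_force: 0.0
```

Emit:
apply_moves:
  rows:
    - [0, 0, 0, -35, 0]
    - [0, 0, 0, -35, 0]
    - [0, 0, 0, -35, 0]
    - [0, 0, 0, -35, 0]
    - [0, 0, 0, -35, 0]

```text
clock: 2.18
eef_pos: [0.5795, 0.0046, 0.3308]
tcp_rot: [0.888, 0.46, -0.0, -0.0]
contact_force: [0.2, -0.0, 0.0]
finger_gap: 0.0426
finger_force: 0.0
```

Emit:
apply_moves:
  rows:
    - [0, 0, 0, -35, 0]
    - [0, 0, 0, -35, 0]
    - [0, 0, 0, -35, 0]
    - [0, 0, 0, -35, 0]
    - [0, 0, 0, -35, 0]

```text
clock: 2.6
eef_pos: [0.5795, 0.0045, 0.3309]
tcp_rot: [0.709, 0.706, -0.0, -0.0]
contact_force: [0.4, -0.3, 0.5]
finger_gap: 0.0428
finger_force: 0.0
```

Emit:
apply_moves:
  rows:
    - [0.002, 0.001, 0.116, 0, 0]
    - [0.002, 0.001, 0.116, 0, 0]
    - [0.002, 0.001, 0.116, 0, 0]
    - [0.002, 0.001, 0.116, 0, 0]
    - [0.002, 0.001, 0.116, 0, 0]

```text
clock: 3.02
eef_pos: [0.5797, 0.0072, 0.2137]
tcp_rot: [0.71, 0.704, -0.001, -0.002]
contact_force: [0.7, 0.3, 1.0]
finger_gap: 0.0426
finger_force: 0.0
```

```bash
python3 - <<'E'
from h import *
s=vision.capture("scene");t=vision.capture("top")
a=cv2.resize(s[180:260,260:360],(500,400),interpolation=cv2.INTER_CUBIC)
b=cv2.resize(t[190:260,290:360],(300,300),interpolation=cv2.INTER_CUBIC)
h=np.zeros((400,800,3),np.uint8);h[:,:500]=a;h[:300,500:]=b;cv2.imwrite("pics/d.png",cv2.convertScaleAbs(h,alpha=1.3))
E
```

```text
(no output)
```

View pics/d.png

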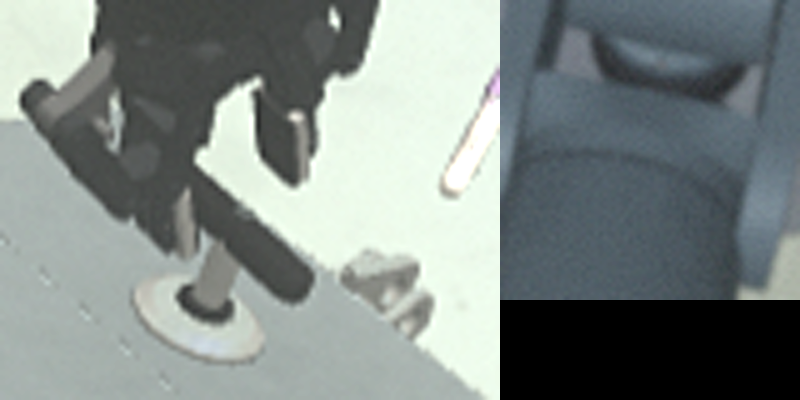

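The picture shows the fingers straddling the bar near its middle: uphill finger at about (185,235), front finger at (295,160), stem at (215,270). I'm going down and closing.

Emit:
apply_moves:
  rows:
    - [0, 0, 0.013, 0, 0]
    - [0, 0, 0.026, 0, 0]
    - [0, 0, 0.026, 0, 0]
    - [0, 0, 0.026, 0, 0.2]
    - [0, 0, 0.026, 0, 0.2]

```text
clock: 3.53
eef_pos: [0.5813, 0.0081, 0.1893]
tcp_rot: [0.71, 0.704, 0.0, 0.0]
contact_force: [-0.1, 0.0, -0.1]
finger_gap: 0.0341
finger_force: 0.0
```

Emit:
apply_moves:
  rows:
    - [0, 0, 0, 0, 0.35]
    - [0, 0, 0, 0, 0.45]
    - [0, 0, 0, 0, 0.55]
    - [0, 0, 0, 0, 0.7]
    - [0, 0, 0, 0, 0.7]
  force: 25

```text
clock: 3.95
eef_pos: [0.5806, 0.0081, 0.1899]
tcp_rot: [0.71, 0.704, -0.001, -0.001]
contact_force: [-5.7, -0.4, 4.8]
finger_gap: 0.0223
finger_force: 22.2
```

Emit:
apply_moves:
  rows:
    - [0, 0, 0, 6, 0.7]
    - [0, 0, 0, 12, 0.7]
    - [0, 0, 0.001, 18, 0.7]
    - [0, 0, 0.001, 24, 0.7]
    - [0, 0, 0.001, 28, 0.7]

```text
clock: 4.37
eef_pos: [0.5801, 0.0083, 0.1897]
tcp_rot: [0.86, 0.51, -0.001, -0.001]
contact_force: [-10.8, 1.4, 7.4]
finger_gap: 0.0207
finger_force: 23.9
```

```bash
python3 -c "
from rig import robot;o=robot.get_obs();print(o['torque'],o['contact_force'],o['finger_force'],o['finger_gap'],o['joint_pos'])"
```

```text
[0.18171366 1.30469642 0.16231673] [-10.80790836   1.41783242   7.42244492] 23.94172864034772 0.020665711811097564 [-1.80792480e-01  1.26225062e-01  1.77284163e+00 -5.71091914e-04
  1.24539044e+00  3.19981553e-01]
```

Emit:
apply_moves:
  rows:
    - [0, 0, 0, 6, 0.7]
    - [0, -0.001, 0, 12, 0.7]
    - [0, -0.001, 0.001, 18, 0.7]
    - [0, -0.001, 0.001, 24, 0.7]
    - [0, -0.001, 0.001, 28, 0.7]

```text
clock: 4.78
eef_pos: [0.5799, 0.0088, 0.1889]
tcp_rot: [0.958, 0.287, -0.0, -0.0]
contact_force: [-7.5, 1.6, 8.2]
finger_gap: 0.0164
finger_force: 24.1
```

Emit:
apply_moves:
  rows:
    - [0, 0, 0, 6, 0.7]
    - [0, 0, 0, 12, 0.7]
    - [0, 0, 0.001, 18, 0.7]
    - [0, 0, 0.001, 22, 0.7]
    - [0, 0, 0.001, 24, 0.7]

```text
clock: 5.2
eef_pos: [0.5804, 0.0091, 0.1875]
tcp_rot: [0.997, 0.082, 0.0, -0.0]
contact_force: [-4.9, 2.5, 7.0]
finger_gap: 0.0136
finger_force: 24.3
```

```bash
python3 -c "
from rig import robot;o=robot.get_obs();print(o['torque'],o['contact_force'],o['finger_force'],o['finger_gap'],o['joint_pos'])"
```

```text
[0.21833645 0.54019049 0.07549629] [-4.91226645  2.53036914  7.03715138] 24.273264814005415 0.01361792098198182 [-1.79886351e-01  1.27164691e-01  1.77604642e+00  6.25896183e-04
  1.23790132e+00  1.22671401e+00]
```

Emit:
apply_moves:
  rows:
    - [0, 0, 0, 2, 0.7]
    - [0, 0, 0, 4, 0.7]
    - [0, 0, 0, 6, 0.7]
    - [0, 0, 0, 8, 0.7]
    - [0, 0, 0, 8, 0.7]
  force: 40

```text
clock: 5.62
eef_pos: [0.5807, 0.009, 0.1871]
tcp_rot: [1.0, 0.014, 0.001, -0.0]
contact_force: [-1.8, 2.7, 2.7]
finger_gap: 0.0135
finger_force: 38.9
```

```bash
python3 -c "
from rig import robot;o=robot.get_obs();print(o['torque'],o['contact_force'],o['finger_force'],o['finger_gap'],o['joint_pos'])"
```

```text
[0.26393482 0.11486195 0.73881399] [-1.84832065  2.71861544  2.74721807] 38.857526059728116 0.013533000941034665 [-1.79717626e-01  1.27779729e-01  1.77614059e+00  3.51831242e-04
  1.23619368e+00  1.36249152e+00]
```

Emit:
apply_moves:
  rows:
    - [0, 0, 0, -1, 0.3]
    - [0, 0, 0, -1, 0]
    - [0, 0, 0, -1, 0]
    - [0, 0, -0.03, -1, 0]
    - [0, 0, -0.07, -1, 0]

```text
clock: 6.03
eef_pos: [0.5777, 0.0088, 0.2521]
tcp_rot: [1.0, 0.022, -0.005, -0.001]
contact_force: [1.2, 0.1, 0.6]
finger_gap: 0.0429
finger_force: 0.0
```

Emit:
apply_moves:
  rows:
    - [0, 0, -0.04, 0, 0]
    - [0, 0, -0.05, 0, 0]
    - [0, -0.04, -0.05, -5, 0]
    - [0, -0.08, -0.05, -10, 0]
    - [0, -0.12, -0.05, -15, 0]

```text
clock: 6.45
eef_pos: [0.5752, 0.1291, 0.3066]
tcp_rot: [0.988, 0.153, 0.001, 0.0]
contact_force: [0.9, 0.1, 0.2]
finger_gap: 0.0425
finger_force: 0.0
```

```bash
cat > g.py <<'E'
from h import *
import sys
from scipy.spatial.transform import Rotation as Ro
o=robot.get_obs();R=Ro.from_quat(o['tcp_rot']).as_matrix()
print(o['clock'],o['eef_pos'].round(4),"yaw",np.degrees(np.arctan2(R[1,0],R[0,0])).round(2),o['contact_force'].round(1),o['torque'].round(2),o['finger_gap'].round(4),o['joint_pos'].round(2))
if len(sys.argv)>3:
    d=np.array([float(v) for v in sys.argv[1:4]])-o['eef_pos'];print("tool shift",(R.T@d).round(4))
    if len(sys.argv)>4: print("twist",np.degrees(np.arctan2(R[1,0],R[0,0]))-float(sys.argv[4]))
E
python3 g.py .5683 .2667 .06 28.8
python3 -c "
from h import *
s=vision.capture('scene');cv2.imwrite('pics/e.png',cv2.convertScaleAbs(cv2.resize(s[180:400,260:440],(720,600)*1 if 0 else (490,600),interpolation=cv2.INTER_CUBIC),alpha=1.2))"
```

```text
Traceback (most recent call last):
  File "g.py", line 5, in <module>
    print(o['clock'],o['eef_pos'].round(4),"yaw",np.degrees(np.arctan2(R[1,0],R[0,0])).round(2),o['contact_force'].round(1),o['torque'].round(2),o['finger_gap'].round(4),o['joint_pos'].round(2))
                                                                                                                                                 ^^^^^^^^^^^^^^^^^^^^^
AttributeError: 'float' object has no attribute 'round'
```

View pics/e.png

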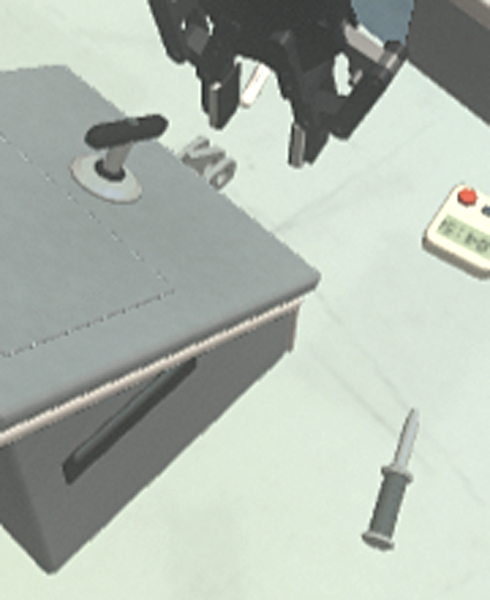

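```bash
sed -i "s/o\['finger_gap'\].round(4)/round(o['finger_gap'],4)/" g.py; python3 g.py .5683 .2667 .06 28.8
python3 - <<'E'
from h import *
a=np.radians(4.2);bx=np.array([np.cos(a),np.sin(a),0]);by=np.array([-np.sin(a),np.cos(a),0]);z=np.array([0,0,1.])
u=bx*np.cos(np.radians(35))+z*np.sin(np.radians(35));n=-bx*np.sin(np.radians(35))+z*np.cos(np.radians(35))
c=np.array([.583,.0075,.196])
for th in (70,75,80,85,90):
    b=np.cos(np.radians(th))*by+np.sin(np.radians(th))*u
    r=[]
    for v in("scene","top"):
        p,q=proj(v,c-.038*b),proj(v,c+.038*b);r+=[p,q,round(float(np.degrees(np.arctan2(*(q-p)[::-1]))),1)]
    print(th,r)
for v,(x0,y0,x1,y1) in (("scene",(285,215,326,240)),("top",(315,195,340,228))):
    im=vision.capture(v);g=im.mean(2)[y0:y1,x0:x1];
    m=(g<75).astype(np.uint8);ct=max(cv2.findContours(m,0,2)[0],key=cv2.contourArea);r=cv2.minAreaRect(ct);print(v,np.array(r[0])+[x0,y0],r[1:])
    l=cv2.fitLine(ct,2,0,.01,.01).ravel();print(np.degrees(np.arctan2(l[1],l[0])))
    if v=="top":cv2.imwrite("pics/f.png",cv2.convertScaleAbs(cv2.resize(im[180:270,280:380],(600,540),interpolation=cv2.INTER_CUBIC),alpha=1.5))
E
```

```text
6.5 [0.5739 0.1359 0.3063] yaw 18.21 [-2.7  3.6  0.3] [ 0.15  0.05 -0.03] 0.0427 [0.04 0.05 1.64 0.   1.45 1.29]
tool shift [ 0.0351 -0.1249  0.2469]
twist -10.585718577247714
70 [array([311.9, 222.5]), array([296.8, 235.6]), 139.1, array([333.2, 229.5]), array([321. , 200.4]), -112.7]
75 [array([313.4, 223.4]), array([295.2, 234.6]), 148.4, array([331.8, 230. ]), array([322.4, 200. ]), -107.4]
80 [array([314.8, 224.3]), array([293.7, 233.6]), 156.2, array([330.4, 230.3]), array([323.8, 199.6]), -102.1]
85 [array([316.2, 225.3]), array([292.2, 232.5]), 163.3, array([329. , 230.6]), array([325.3, 199.4]), -96.8]
90 [array([317.5, 226.3]), array([290.9, 231.5]), 168.9, array([327.5, 230.7]), array([326.8, 199.2]), -91.3]
scene [305.58799744 227.98400021] ((8.228731155395508, 29.784427642822266), 79.69515228271484)
-10.092511
top [326.5 213.5] ((27.0, 7.0), 90.0)
-89.84152
```

View pics/f.png

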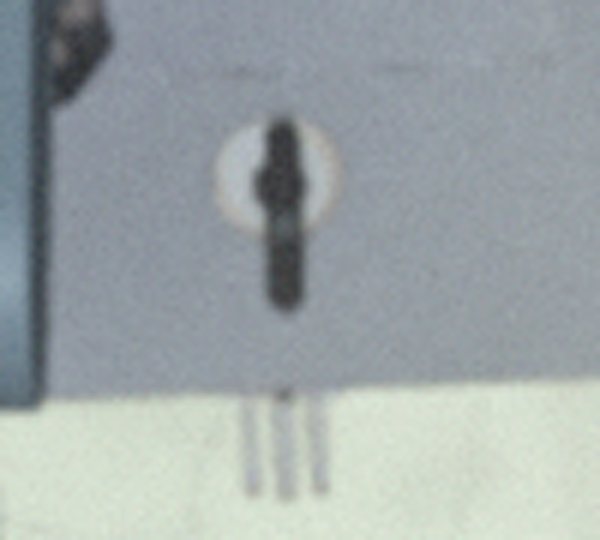

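Handle is fully closed: the bar lies straight up the slope at 90° in both views, and the ear lines up with the lugs at about (286,495). Next is the pin.

Emit:
apply_moves:
  rows:
    - [0.035, -0.125, 0.1, -10.6, 0]
    - [0.035, -0.125, 0.1, -10.6, 0]
    - [0.035, -0.125, 0.1, -10.6, 0]
    - [0.035, -0.125, 0.1, -10.6, 0]
    - [0.035, -0.125, 0.1, -10.6, 0]

```text
clock: 7.02
eef_pos: [0.5673, 0.2604, 0.1995]
tcp_rot: [0.97, 0.244, -0.005, -0.001]
contact_force: [-0.8, -0.4, -0.9]
finger_gap: 0.0426
finger_force: 0.0
```

Emit:
apply_moves:
  rows:
    - [0, 0, 0.04, 0, 0]
    - [0, 0, 0.08, 0, 0]
    - [0, 0, 0.12, 0, 0]
    - [0, 0, 0.14, 0, 0]
    - [0, 0, 0.146, 0, 0]

```text
clock: 7.43
eef_pos: [0.568, 0.2558, 0.0551]
tcp_rot: [0.97, 0.242, -0.004, 0.0]
contact_force: [-1.4, -0.7, 0.2]
finger_gap: 0.0426
finger_force: 0.0
```

```bash
python3 g.py .5683 .2667 .003 28.8
python3 - <<'E'
from h import *
s=vision.capture('scene')
cv2.imwrite('pics/g.png',cv2.convertScaleAbs(cv2.resize(s[270:390,350:470],(600,600),interpolation=cv2.INTER_CUBIC),alpha=1.2))
E
```

```text
7.4333 [0.568  0.2558 0.0551] yaw 28.0 [-1.4 -0.7  0.2] [ 0.01 -0.04  0.03] 0.0426 [ 0.24  0.4   1.72 -0.    1.03  1.32]
tool shift [ 0.0058 -0.0094  0.0521]
twist -0.7954815757336959
```

View pics/g.png

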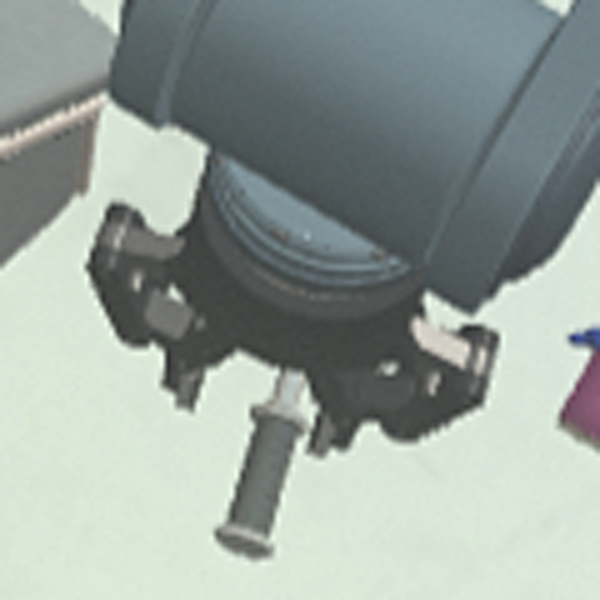

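The fingers straddle the pin at about (185,400) and (320,445); the grip's at (265,470). I'm correcting the 11 mm offset, then going down and closing.

Emit:
apply_moves:
  rows:
    - [0.006, -0.009, 0, -0.8, 0]
    - [0.006, -0.009, 0.01, -0.8, 0]
    - [0.006, -0.009, 0.04, -0.8, 0]
    - [0.006, -0.009, 0.051, -0.8, 0]
    - [0.006, -0.009, 0.051, -0.8, 0]

```text
clock: 7.9
eef_pos: [0.5701, 0.2686, 0.007]
tcp_rot: [0.968, 0.25, -0.002, 0.0]
contact_force: [-0.9, 0.8, -0.1]
finger_gap: 0.0426
finger_force: 0.0
```

```bash
python3 g.py .5683 .2667 .003 28.8
```

```text
7.9 [0.5701 0.2686 0.007 ] yaw 28.94 [-0.9  0.8 -0.1] [-0.    0.04  0.06] 0.0426 [ 0.26  0.49  1.7  -0.    0.96  1.33]
tool shift [-0.0025  0.0008  0.004 ]
twist 0.1389794203591066
```

Emit:
apply_moves:
  rows:
    - [-0.002, 0.001, 0.002, 0, 0]
    - [-0.002, 0.001, 0.003, 0, 0.3]
    - [-0.002, 0.001, 0.003, 0, 0.5]
    - [-0.002, 0.001, 0.003, 0, 0.8]
    - [-0.002, 0.001, 0.003, 0, 0.8]
  force: 50

```text
clock: 8.32
eef_pos: [0.5715, 0.2674, 0.0076]
tcp_rot: [0.968, 0.25, 0.001, 0.0]
contact_force: [-0.0, 1.4, 3.9]
finger_gap: 0.0137
finger_force: 48.9
```

Emit:
apply_moves:
  rows:
    - [0, 0, 0, 0, 0.8]
    - [0, 0, 0, 0, 0.8]

```text
clock: 8.48
eef_pos: [0.5715, 0.2673, 0.0076]
tcp_rot: [0.968, 0.25, 0.001, 0.0]
contact_force: [-1.6, -0.6, 6.5]
finger_gap: 0.0135
finger_force: 49.1
```

```bash
python3 g.py .51 .17 .15 94.2
```

```text
8.4833 [0.5715 0.2673 0.0076] yaw 28.93 [-1.6 -0.6  6.5] [-0.07  0.25 -0.02] 0.0135 [ 0.26  0.48  1.71 -0.    0.95  1.32]
tool shift [-0.1006  0.0555 -0.1426]
twist -65.27070035376082
```

Emit:
apply_moves:
  rows:
    - [0, 0, 0, 0, 0.2]
    - [0, 0, 0, 0, 0.2]
    - [0, 0, 0, 0, 0.2]
    - [0, 0, 0, 0, 0.2]
    - [0, 0, 0, 0, 0.2]

```text
clock: 8.9
eef_pos: [0.5703, 0.267, 0.0059]
tcp_rot: [0.968, 0.25, -0.0, -0.0]
contact_force: [-0.4, 1.0, 0.0]
finger_gap: 0.0344
finger_force: 0.0
```

```bash
python3 g.py .5683 .2667 .001 28.8
```

```text
8.9 [0.5703 0.267  0.0059] yaw 28.93 [-0.4  1.   0. ] [ 0.01 -0.03 -0.04] 0.0344 [0.26 0.48 1.71 0.   0.95 1.32]
tool shift [-0.0019 -0.0007  0.0049]
twist 0.1255462309231845
```

Emit:
apply_moves:
  rows:
    - [-0.001, 0, 0.003, 0, 0.2]
    - [-0.001, 0, 0.005, 0, 0.2]
    - [-0.001, 0, 0.005, 0, 0.2]
    - [-0.001, 0, 0.005, 0, 0.2]
    - [-0.001, 0, 0.005, 0, 0.2]

```text
clock: 9.32
eef_pos: [0.5696, 0.2666, 0.0011]
tcp_rot: [0.968, 0.25, -0.0, -0.0]
contact_force: [-0.5, 0.0, 0.0]
finger_gap: 0.0344
finger_force: 0.0
```

Emit:
apply_moves:
  rows:
    - [0, 0, 0, 0, 0.4]
    - [0, 0, 0, 0, 0.55]
    - [0, 0, 0, 0, 0.8]
    - [0, 0, 0, 0, 0.8]
    - [0, 0, 0, 0, 0.8]
  force: 50

```text
clock: 9.73
eef_pos: [0.5699, 0.2667, 0.0015]
tcp_rot: [0.968, 0.25, 0.0, -0.0]
contact_force: [0.4, 0.4, 2.0]
finger_gap: 0.014
finger_force: 48.7
```

```bash
python3 g.py .51 .17 .15 94.2
```

```text
9.7333 [0.5699 0.2667 0.0015] yaw 28.93 [0.4 0.4 2. ] [-0.03  0.05  0.05] 0.014 [0.26 0.49 1.71 0.   0.94 1.32]
tool shift [-0.0991  0.0557 -0.1486]
twist -65.27202392727412
```

Emit:
apply_moves:
  rows:
    - [0, 0, -0.01, 0, 0.8]
    - [0, 0, -0.04, 0, 0.8]
    - [0, 0, -0.08, 0, 0.8]
    - [0, 0, -0.12, 0, 0.8]
    - [0, 0, -0.149, 0, 0.8]

```text
clock: 10.15
eef_pos: [0.5705, 0.2669, 0.1543]
tcp_rot: [0.968, 0.25, 0.002, -0.0]
contact_force: [1.1, 0.6, -1.3]
finger_gap: 0.0139
finger_force: 48.8
```

Emit:
apply_moves:
  rows:
    - [-0.02, 0.013, 0, -5, 0.8]
    - [-0.05, 0.033, 0, -11, 0.8]
    - [-0.08, 0.053, 0, -18, 0.8]
    - [-0.11, 0.073, 0, -25, 0.8]
    - [-0.139, 0.091, 0, -32, 0.8]

```text
clock: 10.57
eef_pos: [0.4907, 0.1185, 0.1504]
tcp_rot: [0.86, 0.51, -0.0, 0.0]
contact_force: [1.0, -1.4, -0.8]
finger_gap: 0.0135
finger_force: 48.9
```

Emit:
apply_moves:
  rows:
    - [0, 0, 0, -7, 0.8]
    - [0, 0, 0, -14, 0.8]
    - [0, 0, 0, -21, 0.8]
    - [0, 0, 0, -28, 0.8]
    - [0, 0, 0, -33.3, 0.8]

```text
clock: 10.98
eef_pos: [0.4917, 0.1196, 0.1506]
tcp_rot: [0.679, 0.734, 0.0, 0.0]
contact_force: [-0.6, 0.3, -1.6]
finger_gap: 0.0139
finger_force: 48.8
```

```bash
python3 - <<'E'
from h import *
s=vision.capture('scene');cv2.imwrite('pics/s3.png',s);t=vision.capture('top');cv2.imwrite('pics/t3.png',t)
h=np.zeros((480,800,3),np.uint8);h[:,:480]=cv2.resize(s[190:310,300:420],(480,480),interpolation=cv2.INTER_CUBIC);h[:320,480:]=cv2.resize(t[210:290,255:335],(320,320),interpolation=cv2.INTER_CUBIC)
cv2.imwrite('pics/i.png',cv2.convertScaleAbs(h,alpha=1.3))
E
python3 g.py .492 .11 .0765 94.2
```

```text
11.0833 [0.4918 0.1197 0.1505] yaw 94.2 [-0.1  0.3 -1.1] [-0.02  0.05  0.03] 0.014 [ 0.01 -0.    1.99  0.    1.16 -0.06]
tool shift [-0.0097 -0.0005  0.074 ]
twist 0.003122587089151807
```

View pics/i.png

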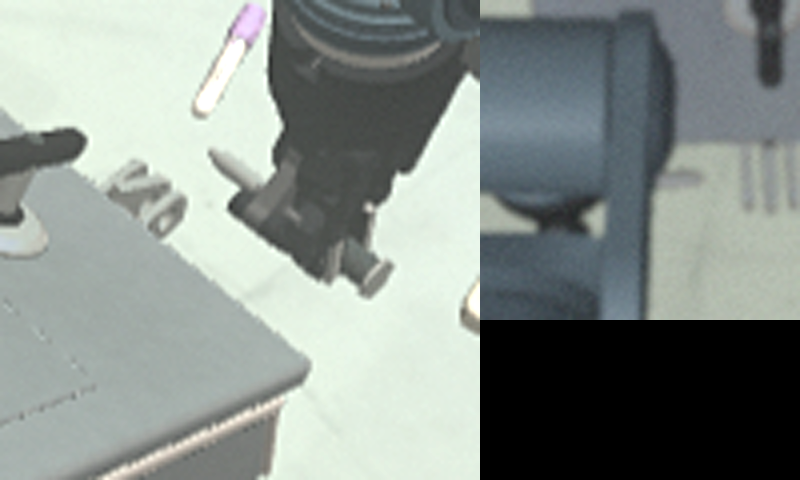

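```bash
python3 - <<'E'
from h import *
print("tip",tri((353,228.2),(310.8,254.5)))
s=cv2.imread('pics/s3.png').mean(2).astype(int)
print("cols",list(range(324,350)))
for r in range(228,254): print(r,*s[r,324:350])
a=np.radians(4.2);bx=np.array([np.cos(a),np.sin(a),0]);by=np.array([-np.sin(a),np.cos(a),0])
H=np.array([.4999,.0001,.085])
for dy in (.017,.011):
  print(dy,"pred hole",proj("scene",H+dy*by),"fwd",proj("scene",H+dy*by-.0065*bx),"up",proj("scene",H+dy*by+[0,0,.0065]),"top of lug",proj("scene",H+dy*by+[0,0,.014]),"tipfwd",proj("scene",H+dy*by-.01*bx))
print("pred tip",proj("scene",np.array([.4976,.0405,.159])),proj("top",np.array([.4976,.0405,.159])))
t=cv2.imread('pics/t3.png').mean(2).astype(int)
print("top rows, cols 304-340")
for r in range(246,266): print(r,*t[r,304:340])
E
```

```text
tip (array([0.4972, 0.0428, 0.1582]), [np.float64(1.3), np.float64(1.3)])
cols [324, 325, 326, 327, 328, 329, 330, 331, 332, 333, 334, 335, 336, 337, 338, 339, 340, 341, 342, 343, 344, 345, 346, 347, 348, 349]
228 181 181 180 183 182 181 180 182 182 182 182 182 183 183 182 182 182 182 182 182 183 182 182 182 182 183
229 183 182 181 183 183 182 181 182 175 169 174 179 184 183 183 181 182 182 183 182 181 183 183 181 182 183
230 181 181 182 183 182 183 184 178 155 139 152 157 173 184 182 182 183 183 183 182 182 182 183 180 180 181
231 181 182 181 180 181 183 172 163 152 153 146 126 128 187 182 183 183 182 182 183 182 183 182 182 182 180
232 180 179 179 180 176 170 147 153 149 135 116 97 103 188 181 179 184 183 182 183 181 181 182 183 181 182
233 178 177 177 172 161 143 151 144 122 98 107 108 117 177 169 161 175 179 184 183 182 181 181 180 183 182
234 177 178 176 155 152 150 151 123 114 121 132 136 143 151 151 150 152 165 176 183 183 183 182 181 182 181
235 179 171 163 153 145 150 150 138 147 153 153 153 152 146 143 141 134 134 147 185 181 183 182 182 183 181
236 165 153 154 145 112 137 
[... 4420 characters left out ...]
 132 137 139 138 137 138 136 126 112 109 118 130 127 114 111 113 124 131 131 114 108 120 132 136 138 141 135
262 136 137 138 138 137 137 134 137 135 140 136 139 136 142 140 136 130 120 116 126 133 132 120 110 117 126 135 134 126 121 126 132 138 139 138 139
263 137 139 137 138 137 139 137 135 134 137 139 138 139 140 137 137 138 131 129 135 137 133 128 120 123 131 136 137 134 133 132 137 138 138 138 140
264 136 139 137 138 135 139 136 134 133 135 138 136 138 137 137 140 140 138 138 140 139 136 135 132 136 137 139 139 137 137 136 139 139 140 140 136
265 138 135 136 139 138 138 136 132 133 135 136 137 139 137 138 138 140 139 138 141 137 139 140 139 139 137 140 141 140 140 140 141 139 139 142 137
```

Emit:
apply_moves:
  rows:
    - [-0.01, 0.003, 0.02, 0, 0.8]
    - [-0.01, 0.003, 0.04, 0, 0.8]
    - [-0.01, 0.003, 0.06, 0, 0.8]
    - [-0.01, 0.003, 0.072, 0, 0.8]
    - [-0.01, 0.003, 0.074, 0, 0.8]

```text
clock: 11.5
eef_pos: [0.4937, 0.11, 0.0738]
tcp_rot: [0.681, 0.732, -0.002, -0.002]
contact_force: [-0.6, 0.6, -1.9]
finger_gap: 0.0139
finger_force: 48.9
```

Emit:
apply_moves:
  rows:
    - [0, 0, 0, 0, 0.8]
    - [0, 0, 0, 0, 0.8]

```text
clock: 11.67
eef_pos: [0.4964, 0.1101, 0.0771]
tcp_rot: [0.681, 0.733, 0.001, 0.001]
contact_force: [0.9, -0.1, -1.2]
finger_gap: 0.0141
finger_force: 48.9
```

```bash
python3 g.py .4957 .11 .0765 94.2
python3 - <<'E'
from h import *
s=vision.capture('scene');cv2.imwrite('pics/s4.png',s);t=vision.capture('top');cv2.imwrite('pics/t4.png',t)
h=np.zeros((600,800,3),np.uint8);h[:,:600]=cv2.resize(s[215:275,320:380],(600,600),interpolation=cv2.INTER_CUBIC);h[:300,600:]=cv2.resize(t[238:270,315:336],(200,300),interpolation=cv2.INTER_CUBIC)
cv2.imwrite('pics/j.png',cv2.convertScaleAbs(h,alpha=1.3))
for d in (.0,.02,.03): print(d, proj("scene",np.array([.5038,.0002,.085])+(.017+d)*np.array([-.0732,.9973,0])))
E
```

```text
11.6667 [0.4964 0.1101 0.0771] yaw 94.2 [ 0.9 -0.1 -1.2] [ 0.04 -0.02 -0.01] 0.0141 [-0.01  0.12  2.01  0.    1.01 -0.08]
tool shift [-0.     -0.0008  0.0006]
twist -0.0038522199029955573
0.0 [340.9 243.2]
0.02 [347.9 248.8]
0.03 [351.5 251.7]
```

View pics/j.png

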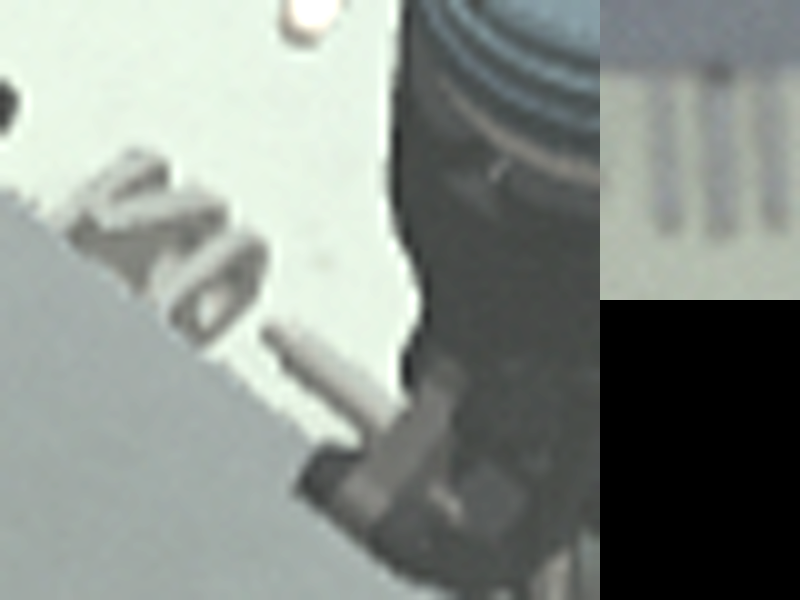

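The tip at (268,333) points along its axis into the left lug's hole at about (217,295), so they're aligned to roughly 1 px. I'm advancing slowly.

Emit:
apply_moves:
  rows:
    - [-0.004, -0.0005, 0, 0, 0.8]
    - [-0.009, -0.0005, 0, 0, 0.8]
    - [-0.014, -0.0005, 0, 0, 0.8]
    - [-0.018, -0.0005, 0, 0, 0.8]
    - [-0.02, -0.0005, 0, 0, 0.8]

```text
clock: 12.18
eef_pos: [0.4969, 0.0893, 0.0763]
tcp_rot: [0.681, 0.732, 0.0, 0.0]
contact_force: [0.1, 0.9, -0.8]
finger_gap: 0.014
finger_force: 48.9
```

Emit:
apply_moves:
  rows:
    - [-0.002, 0, 0, 0, 0.8]
    - [-0.004, 0, 0, 0, 0.8]
    - [-0.006, 0, 0, 0, 0.8]
    - [-0.008, 0, 0, 0, 0.8]

```text
clock: 12.52
eef_pos: [0.4977, 0.0819, 0.0764]
tcp_rot: [0.68, 0.733, 0.0, 0.0]
contact_force: [2.0, 1.2, -0.1]
finger_gap: 0.014
finger_force: 48.8
```

```bash
python3 g.py .5005 .0449 .0765 94.2
```

```text
12.5167 [0.4977 0.0819 0.0764] yaw 94.24 [ 2.   1.2 -0.1] [ 0.25 -0.39  0.13] 0.014 [-0.06  0.11  2.02  0.    1.01 -0.14]
tool shift [-0.0372  0.     -0.0001]
twist 0.03845089606979002
```

Emit:
apply_moves:
  rows:
    - [-0.003, 0.0005, 0, 0, 0.8]
    - [-0.006, 0.001, 0, 0, 0.8]
    - [-0.009, 0.001, 0, 0, 0.8]
    - [-0.01, 0.001, 0, 0, 0.8]

```text
clock: 12.85
eef_pos: [0.4988, 0.0716, 0.076]
tcp_rot: [0.681, 0.733, -0.0, -0.0]
contact_force: [-0.2, -1.1, -1.0]
finger_gap: 0.0139
finger_force: 48.8
```

```bash
python3 g.py .5005 .0449 .0765 94.2
```

```text
12.85 [0.4988 0.0716 0.076 ] yaw 94.2 [-0.2 -1.1 -1. ] [ 0.01 -0.03  0.01] 0.0139 [-0.08  0.11  2.03 -0.    1.01 -0.16]
tool shift [-0.0268 -0.0002 -0.0005]
twist -0.001074800846481594
```

Emit:
apply_moves:
  rows:
    - [-0.003, 0, 0, 0, 0.8]
    - [-0.006, 0, 0, 0, 0.8]
    - [-0.009, 0, 0, 0, 0.8]
    - [-0.012, 0, 0, 0, 0.8]

```text
clock: 13.18
eef_pos: [0.4998, 0.0598, 0.0761]
tcp_rot: [0.681, 0.733, -0.0, -0.0]
contact_force: [0.6, 0.1, -0.8]
finger_gap: 0.0138
finger_force: 48.8
```

```bash
python3 g.py .5005 .0449 .0765 94.2
```

```text
13.1833 [0.4998 0.0598 0.0761] yaw 94.22 [ 0.6  0.1 -0.8] [-0.   -0.08  0.01] 0.0138 [-0.11  0.11  2.03 -0.    1.01 -0.18]
tool shift [-0.0149 -0.0004 -0.0004]
twist 0.02224039094659247
```

Emit:
apply_moves:
  rows:
    - [-0.003, 0, 0, 0, 0.8]
    - [-0.006, 0, 0, 0, 0.8]
    - [-0.009, 0, 0, 0, 0.8]
    - [-0.011, 0, 0, 0, 0.8]

```text
clock: 13.52
eef_pos: [0.5007, 0.0488, 0.0762]
tcp_rot: [0.681, 0.733, -0.0, 0.0]
contact_force: [-0.1, 0.0, -0.9]
finger_gap: 0.0138
finger_force: 48.8
```

Emit:
apply_moves:
  rows:
    - [-0.001, 0, 0, 0, 0.8]
    - [-0.002, 0, 0, 0, 0.8]
    - [-0.003, 0, 0, 0, 0.8]

```text
clock: 13.77
eef_pos: [0.5008, 0.0475, 0.0762]
tcp_rot: [0.681, 0.732, 0.001, -0.001]
contact_force: [0.4, 10.2, -0.1]
finger_gap: 0.0139
finger_force: 48.9
```

```bash
python3 g.py .5005 .0449 .0765 94.2
```

```text
13.7667 [0.5008 0.0475 0.0762] yaw 94.17 [ 0.4 10.2 -0.1] [ 1.69 -0.05  0.12] 0.0139 [-0.13  0.11  2.03  0.    1.01 -0.21]
tool shift [-0.0025 -0.0005 -0.0004]
twist -0.034813695191800775
```

Emit:
apply_moves:
  rows:
    - [-0.001, 0, 0, 0, 0.8]
    - [-0.002, 0, 0, 0, 0.8]
    - [-0.002, 0, 0, 0, 0.8]

```text
clock: 14.02
eef_pos: [0.5009, 0.0474, 0.0762]
tcp_rot: [0.681, 0.732, 0.003, -0.002]
contact_force: [0.7, 15.6, -0.4]
finger_gap: 0.014
finger_force: 49.0
```

```bash
python3 g.py .5005 .0449 .0765 94.2
```

```text
14.0167 [0.5009 0.0474 0.0762] yaw 94.15 [ 0.7 15.6 -0.4] [ 2.46 -0.12  0.09] 0.014 [-0.13  0.11  2.03  0.01  1.01 -0.21]
tool shift [-0.0025 -0.0005 -0.0003]
twist -0.05150717425105711
```

Emit:
apply_moves:
  rows:
    - [0.002, 0, 0, 0, 0.8]
    - [0.002, 0, 0, 0, 0.6]
    - [0.002, 0, 0, 0, 0.5]
    - [0.002, 0, 0, 0, 0.5]
    - [0.002, -0.001, 0, 0, 0.5]

```text
clock: 14.43
eef_pos: [0.4992, 0.0461, 0.076]
tcp_rot: [0.68, 0.733, -0.001, -0.001]
contact_force: [-0.7, 0.9, 0.0]
finger_gap: 0.0213
finger_force: 0.5
```

```bash
python3 g.py .5005 .0449 .0765 94.2
```

```text
14.4333 [0.4992 0.0461 0.076 ] yaw 94.24 [-0.7  0.9  0. ] [ 0.09  0.1  -0.04] 0.0213 [-0.13  0.11  2.03 -0.    1.01 -0.21]
tool shift [-0.0013  0.0012 -0.0006]
twist 0.04295829545252161
```

Emit:
apply_moves:
  rows:
    - [0, 0, -0.01, 0, 0.5]
    - [0, 0, -0.025, 0, 0.5]
    - [0, 0, -0.045, 0, 0.5]
    - [0, 0, -0.07, 0, 0.5]
    - [0, 0, -0.1, 0, 0.5]

```text
clock: 14.85
eef_pos: [0.4994, 0.0458, 0.177]
tcp_rot: [0.681, 0.733, -0.001, -0.0]
contact_force: [0.1, 0.7, 0.4]
finger_gap: 0.0214
finger_force: 0.0
```

Emit:
apply_moves:
  rows:
    - [0, 0, -0.04, 0, 0.5]
    - [0, 0, -0.08, 0, 0.5]
    - [0, -0.04, -0.08, 0, 0.5]
    - [0, -0.08, -0.08, 0, 0.5]
    - [0, -0.1, -0.08, 0, 0.5]

```text
clock: 15.27
eef_pos: [0.3984, 0.0385, 0.2576]
tcp_rot: [0.681, 0.733, 0.0, 0.001]
contact_force: [-1.1, -0.8, -0.8]
finger_gap: 0.0214
finger_force: 0.0
```

```bash
python3 g.py; python3 - <<'E'
from h import *
s=vision.capture('scene');t=vision.capture('top')
h=np.zeros((600,800,3),np.uint8);h[:,:600]=cv2.resize(s[205:265,315:375],(600,600),interpolation=cv2.INTER_CUBIC);h[:300,600:]=cv2.resize(t[238:270,300:336],(200,300),interpolation=cv2.INTER_CUBIC)
cv2.imwrite('pics/k.png',cv2.convertScaleAbs(h,alpha=1.3))
bar=s.mean(2)[215:240,285:326];ct=max(cv2.findContours((bar<75).astype(np.uint8),0,2)[0],key=cv2.contourArea);l=cv2.fitLine(ct,2,0,.01,.01).ravel();print("bar angle",np.degrees(np.arctan2(l[1],l[0])))
a=np.radians(4.2);by=np.array([-np.sin(a),np.cos(a),0]);H=np.array([.5038,.0002,.085])
for n,d in (("shoulder",.0195),("grip",.045),("capend",.072),("tip",-.033)): print(n,proj("scene",H+d*by),proj("top",H+d*by))
g=s.mean(2).astype(int)
for r in range(238,272): print(r,*g[r,338:370])
E
```

```text
15.2667 [0.3984 0.0385 0.2576] yaw 94.22 [-1.1 -0.8 -0.8] [-0.03 -0.01 -0.04] 0.0214 [-0.19 -0.42  2.13 -0.    1.43 -0.26]
bar angle -11.393271
shoulder [341.8 243.9] [320.1 257.3]
grip [350.8 251.1] [309.7 257.8]
capend [360.5 258.9] [298.7 258.2]
tip [324.  229.6] [341.4 256.5]
238 104 89 107 122 142 152 146 151 171 180 179 177 176 175 177 180 179 179 180 178 180 179 179 177 178 179 179 179 179 180 179 178
239 140 102 130 154 151 143 127 113 139 181 179 179 177 177 177 177 178 180 180 178 179 179 178 178 178 178 179 178 179 179 178 180
240 155 141 153 150 140 113 99 98 121 181 180 178 178 172 170 175 179 178 178 180 179 179 180 178 178 177 178 179 178 178 179 177
241 151 152 150 138 115 90 114 107 129 182 178 178 175 172 168 174 178 178 179 178 178 179 178 178 179 178 179 179 178 177 177 178
242 152 147 136 120 104 106 142 126 135 171 179 177 179 178 175 176 177 178 179 177 179 177 178 179 178 179 178 180 179 179 177 179
243 144 126 105 122 117 150 135 119 103 149 180 178 179 178 178 178 176 178 178 178 178 179 178 179 179 179 179 179 179 179 178 179
244 117 98 111 120 133 127 108 
[... 2787 characters left out ...]
 137 169 176 173 171 171 173 173 176 175
267 124 124 125 126 126 127 126 127 126 128 127 128 129 129 128 130 130 129 132 131 130 130 130 145 167 177 174 172 174 174 175 175
268 125 124 125 128 127 127 127 126 126 127 127 128 127 128 129 130 130 129 130 131 130 130 129 129 137 168 169 176 174 174 175 175
269 124 124 125 125 125 125 124 125 127 129 128 128 128 127 129 130 130 131 131 131 131 129 131 130 128 137 145 168 176 173 174 174
270 124 126 124 126 126 124 125 127 127 127 128 129 129 129 129 129 132 130 131 130 130 130 130 131 129 130 138 137 169 177 176 176
271 124 128 126 127 128 127 127 126 126 127 127 129 129 129 127 129 130 129 130 132 130 130 129 131 130 130 131 128 142 169 179 178
```

```bash
python3 -c "
from rig import robot;print(robot.job_done())"
```

```text
the job is handed in; nothing more can be done
None
```

The T-handle is turned to its stop, and the pin is pushed through lug, eye and lug until its shoulder stopped against the lug and then released; I handed the job in at about 15 s, but it returned no verdict.

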